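Fit the spring bar in the draining stand and hang up the rinsed baskets

TASK

Fit the spring bar between the two brass cups of the draining stand, pressing its sprung pin in so that both ends sit home in the cups. Then hang every dipping basket that is on the bench on the bar by its hooked handle, so that all hang free, upright and still. Don't tip a basket over on the way, and leave the other things on the bench where they are.

Things in the scene. Friction and masses are not known exactly. Their poses are not given: they have to be found in the camera images.
- stand: Draining stand, fixed: steel drip tray (110 deep in x, 550 long in y, rim 18 high), a blue upright near each end (34 wide, 6 thick, 196 tall, inner faces 256 from the middle) with a round brass cup on its inner face. Origin: centre of its underside; x across the stand, y along it, z up. All free between the uprights above the tray.
- cup_left (a point): Centre of the mouth of the brass cup at the stand's +y end, 175 above the bench. A blind round socket facing the other cup: inside diameter 22, outside 31, 12 deep (its bottom lies 12 further out along the stand's y). The two mouths are 480 apart.
- cup_right (a point): Centre of the mouth of the brass cup at the stand's -y end: the same cup, facing +y.
- bar: Spring bar: aluminium tube, 14 in diameter, 452 long over the black square caps at its ends (24 x 24, 14 long), with a round-nosed pin of diameter 12 beyond each cap; 510 over the pins when extended. Origin: middle of the tube, on its axis; y runs along it towards the fixed pin. 0.3 kg. Starts lying on its caps, axis 12 above the bench. Either end may go in either cup.
- bar_spring (a joint): How far (m) the brass sprung pin, at the bar's -y end, is pressed into it: 0 extended (pin tip 266 from the bar's origin, 40 out of its cap), 0.030 at most. Takes about 4 N to start, 0.35 N more per mm. The steel pin at the +y end is fixed: tip 244 from the origin, 18 out of its cap. Home in both cups it reads about 0.006 and the bar's middle lies 8 off the stand's, to the fixed pin's side.
- basket1: Steel wire dipping basket of brass parts with a red grip (may be absent): 64 x 64, 40 tall, 0.17 to 0.35 kg, heavy low down. Origin: centre of its underside, z up. A hooked handle of 7 mm wire rises from the middle of its -x wall and arches over the basket; on its peak stands the grip, square, 16 x 16, from 132 to 176 above the underside, centred over the basket, sides along its x and y.
- basket1_hook (a point): Crook of that basket's handle, where the axis of the 14 mm bar comes to lie when hung: over the basket's centre, 118 above its underside. Wire axis: up at 30 to 36 behind the centre (-x), peak 132 up over the centre, down to a tip 24 in front (+x), 102 up. The hook opens downward; the bar gets in only from the +x side, between the tip (lowest point 98) and the rim (40).
- basket2: Steel wire dipping basket of brass parts with a yellow grip (may be absent): 64 x 64, 40 tall, 0.17 to 0.35 kg, heavy low down. Origin: centre of its underside, z up. A hooked handle of 7 mm wire rises from the middle of its -x wall and arches over the basket; on its peak stands the grip, square, 16 x 16, from 132 to 176 above the underside, centred over the basket, sides along its x and y.
- basket2_hook (a point): Crook of that basket's handle, where the axis of the 14 mm bar comes to lie when hung: over the basket's centre, 118 above its underside. Wire axis: up at 30 to 36 behind the centre (-x), peak 132 up over the centre, down to a tip 24 in front (+x), 102 up. The hook opens downward; the bar gets in only from the +x side, between the tip (lowest point 98) and the rim (40).
- basket3: Steel wire dipping basket of brass parts with a green grip (may be absent): 64 x 64, 40 tall, 0.17 to 0.35 kg, heavy low down. Origin: centre of its underside, z up. A hooked handle of 7 mm wire rises from the middle of its -x wall and arches over the basket; on its peak stands the grip, square, 16 x 16, from 132 to 176 above the underside, centred over the basket, sides along its x and y.
- basket3_hook (a point): Crook of that basket's handle, where the axis of the 14 mm bar comes to lie when hung: over the basket's centre, 118 above its underside. Wire axis: up at 30 to 36 behind the centre (-x), peak 132 up over the centre, down to a tip 24 in front (+x), 102 up. The hook opens downward; the bar gets in only from the +x side, between the tip (lowest point 98) and the rim (40).
- basket4: Steel wire dipping basket of brass parts with a blue grip (may be absent): 64 x 64, 40 tall, 0.17 to 0.35 kg, heavy low down. Origin: centre of its underside, z up. A hooked handle of 7 mm wire rises from the middle of its -x wall and arches over the basket; on its peak stands the grip, square, 16 x 16, from 132 to 176 above the underside, centred over the basket, sides along its x and y.
- basket4_hook (a point): Crook of that basket's handle, where the axis of the 14 mm bar comes to lie when hung: over the basket's centre, 118 above its underside. Wire axis: up at 30 to 36 behind the centre (-x), peak 132 up over the centre, down to a tip 24 in front (+x), 102 up. The hook opens downward; the bar gets in only from the +x side, between the tip (lowest point 98) and the rim (40).
- basket5: Steel wire dipping basket of brass parts with a white grip (may be absent): 64 x 64, 40 tall, 0.17 to 0.35 kg, heavy low down. Origin: centre of its underside, z up. A hooked handle of 7 mm wire rises from the middle of its -x wall and arches over the basket; on its peak stands the grip, square, 16 x 16, from 132 to 176 above the underside, centred over the basket, sides along its x and y.
- basket5_hook (a point): Crook of that basket's handle, where the axis of the 14 mm bar comes to lie when hung: over the basket's centre, 118 above its underside. Wire axis: up at 30 to 36 behind the centre (-x), peak 132 up over the centre, down to a tip 24 in front (+x), 102 up. The hook opens downward; the bar gets in only from the +x side, between the tip (lowest point 98) and the rim (40).
- compound_bar: Bystander: grey-green polishing compound block, 150 x 50 x 45 (mm). Origin: centre of its underside.
- tankard: Bystander: brass tankard, 80 across, 105 tall (mm). Origin: centre of its underside.
- candlestick: Bystander: brass candlestick, 185 tall, foot 90 across (mm). Origin: centre of its underside.
- finial: Bystander: small brass finial, 36 across, 50 tall (mm). Origin: centre of its underside.
- lacquer_tin: Bystander: green lacquer tin, 70 across, 110 tall (mm). Origin: centre of its underside.
- wire_brush: Bystander: hand brush with wooden handle, lying flat (mm). Origin: centre of its underside, or thereabouts.
- oil_font: Bystander: amber glass lamp font, 94 across, 100 tall (mm). Origin: centre of its underside.

How it is judged:
By the outcome, as a careful person would: the job done as asked, in the order asked, and still so for the second after the job is handed in, with the robot touching nothing.
Of basket1, basket2, basket3, basket4, basket5 only 3 to 5 are there at a start; the rules pass over those that are not, and their reading is None.
At some moment in a run one of basket1, basket2, basket3, basket4, basket5 may be knocked a few centimetres aside while the robot is not near it.
It also fails if it takes over 210 s, if anything falls off the work surface, if the arm or the gripper's body presses on something with over 40 N, if the wrist force passes 120 N, or if a joint passes its speed limit or range.

ROBOT

A 6-joint arm with a two-finger parallel gripper is mounted at the origin on the work surface. World frame = base frame: x ahead of the robot, y to its left, z up, the work surface at z = 0. Lengths are in m, angles in degrees, forces in N, time in s.
With the tool pointing down it reaches from about 0.325 to 0.85 m from the base axis. Payload 15.5 kg.
Tool frame: the origin (TCP) lies midway between the tips of the shut fingers; the grasp point (between the pads) lies 19 mm behind it; y points along the fingers, x is the direction in which the jaws open and shut, and the axes are right-handed (so a half turn about y gives the same grasp; the last joint's range is limited). The gripper opens to 91 mm and grips with 3 to 60 N. Pads are 32 mm wide; open, the fingers measure 118 mm over their backs; the gripper's body (76 mm by 178 mm) begins 60 mm behind the grasp point.
Start: joints at [69.07, 28.281, 77.091, -0, 74.628, -5.472], TCP at [0.167, 0.602, 0.19] pointing down, gripper open.
Joint ranges: [-166.48, 166.48], [-47.26, 123.95], [12.59, 153.08], [-70.14, 250.14], [6.76, 159.57], [-176.63, 176.63]. Speed limits (degrees/s): [108.29, 108.29, 147.25, 172.46, 172.46, 172.46].

INTERFACE

Orientations are given as a 3x3 rotation matrix whose columns are the frame's x, y, z axes.
In Python, from bench import ctrl gives the robot as it stands. The module is installed in compiled form; this text tells all that it offers. Calls block until the motion is done:
- ctrl.goto(position, orientation): joint-space move of the TCP to a pose.
- ctrl.move_l(position, vel=0.15, ori=None, contact_N=None): straight line of the TCP; ori=None keeps the orientation; vel is the mean speed in m/s. With contact_N (N) it stops when the force on the tool has changed by that much, and returns True; else False.
- ctrl.movej(angles): joint-space move.
- ctrl.command_gripper(opening): opening from 0.0 (shut) to 1.0 (fully open); the grip force is fixed at half the most; returns when the fingers have stopped.
- ctrl.sleep(seconds).
- ctrl.ik(position, orientation): joint angles nearest the present ones, or None.
- ctrl.read_camera(name): name is "side" or "top" or "wrist"; returns the picture (420x560x3 uint8, blue, green, red); there is no depth.
- ctrl.camera_params(name): a dict with "fx", "fy", "cx", "cy" (pixels), "D" ([k1, k2, p1, p2, k3] as OpenCV has them; the pictures are not rectified), "pose" (4x4, takes a point from camera to world coordinates); the wrist camera has in their place "T_tool_cam" (4x4, takes a point from camera to tool coordinates, whose origin is the TCP and whose axes are the tool frame's). Camera axes: x right, y up, looking along -z (the intrinsics and any distortion apply to the point x, -y, -z); pixel columns grow to the right and rows downward; lengths in m; the calibration is good to about 2 mm. A picture is of the moment at which its call begins: read the wrist's pose just before it. camera_params takes no time and is no camera call.
A pose or a line that the arm cannot do raises ctrl.MotionError and nothing moves.
- ctrl.sign_off(): hands the job in, once; it reports no verdict.
Readings, each from a call of its own:
- ctrl.current_t(): time.
- ctrl.current_q(): joint angles.
- ctrl.current_dq(): joint speeds.
- ctrl.current_effort(): joint torques, N m.
- ctrl.current_tool_pos(): TCP position.
- ctrl.current_eef_rot(): TCP orientation.
- ctrl.current_contact_force(): force on the tool from outside, world axes, zero at the start.
- ctrl.current_wrist_torque(): the same for the moment, N m.
- ctrl.current_grip_width(): opening from 0.0 (shut) to 1.0 (fully open).
Only numpy, scipy, OpenCV 4.12 (cv2) and the standard library are available. Lean on these libraries where they do the work, as an engineer would, in place of code of your own. Each camera call takes 0.05 s, during which the arm holds its last target. There are 200 camera calls.

## Working session

There is one attempt and no reset: what is moved stays moved. The work goes in short steps, each a Python script; the robot and the scene stay as the last script left them, time stands still between calls to the robot, and variables do not carry over. Pictures are saved under pics/ and viewed, about 12 in all and at most 16, crops included, and the job is handed in when it is done.

```bash
mkdir -p pics; ls; python3 - <<'E'
from bench import ctrl
import cv2,numpy as np
for n in("top","side"):
    cv2.imwrite(f"pics/{n}0.png",ctrl.read_camera(n)); p=ctrl.camera_params(n); print(n,p)
print(ctrl.camera_params("wrist"))
print(ctrl.current_tool_pos(),ctrl.current_eef_rot(),ctrl.current_t())
E
```

```text
pics
top {'fx': 492.90285466990406, 'fy': 492.90285466990406, 'cx': 277.04004562542394, 'cy': 208.28280786146985, 'D': array([-0.17155068,  0.        ,  0.        ,  0.        ,  0.        ]), 'pose': array([[-1.25832549e-04,  9.80754843e-01, -1.95243239e-01,
         2.93533857e-01],
       [-9.99999257e-01,  1.13382538e-04,  1.21403911e-03,
         1.68284224e-02],
       [ 1.21281191e-03,  1.95243247e-01,  9.80754100e-01,
         1.68030969e+00],
       [ 0.00000000e+00,  0.00000000e+00,  0.00000000e+00,
         1.00000000e+00]])}
side {'fx': 534.7978664673204, 'fy': 534.7978664673204, 'cx': 280.27790532003837, 'cy': 209.43091786255061, 'D': array([0.06149992, 0.        , 0.        , 0.        , 0.        ]), 'pose': array([[-0.98419692,  0.09543515, -0.14915952,  0.37112731],
       [-0.17695747, -0.5610744 ,  0.80862944,  1.39808612],
       [-0.00651792,  0.82224549,  0.56909566,  1.0962889 ],
       [ 0.        ,  0.        ,  0.        ,  1.        ]])}
{'fx': 373.8460213184196, 'fy': 373.8460213184196, 'cx': 280.8293710061658, 'cy': 215.67851359109423, 'D': array([-0.07022228,  0.        ,  0.        ,  0.        ,  0.        ]), 'T_tool_cam': array([[ 9.99999087e-01, -1.25260655e-03,  5.07180867e-04,
        -9.85211038e-05],
       [ 8.51078909e-04,  2.92218767e-01, -9.56351122e-01,
        -1.94998362e-01],
       [ 1.04972391e-03,  9.56350680e-01,  2.92219566e-01,
         8.33063740e-02],
       [ 0.00000000e+00,  0.00000000e+00,  0.00000000e+00,
         1.00000000e+00]])}
[0.16645354 0.60205675 0.18983   ] [[ 2.66536535e-01 -3.55558952e-04 -9.63824750e-01]
 [ 9.63824272e-01 -9.63995856e-04  2.66536758e-01]
 [-1.02389260e-03 -9.99999472e-01  8.57562332e-05]] 0.1
```

View pics/top0.png

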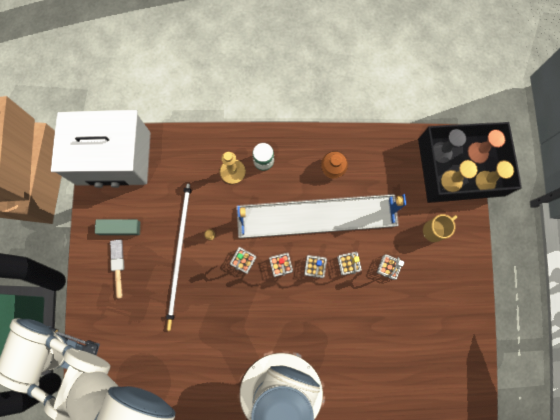

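View pics/side0.png

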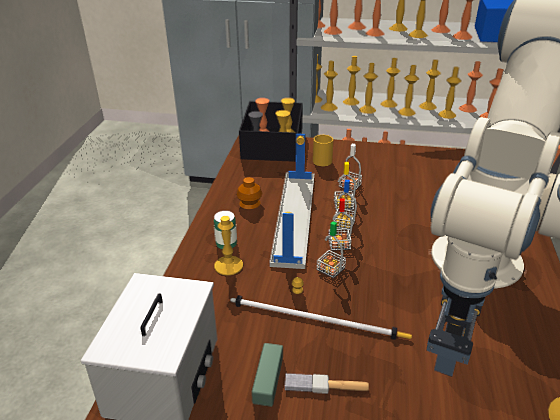

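Five baskets are present: green, red, blue, yellow and white. The bar's brass (sprung) end points towards the robot. I'll write the helpers and take rough positions.

```bash
cat > h.py <<'E'
from bench import ctrl
import cv2, numpy as np
def cam(name):
    p=ctrl.camera_params(name)
    if name=="wrist":
        T=np.eye(4); T[:3,:3]=ctrl.current_eef_rot(); T[:3,3]=ctrl.current_tool_pos()
        pose=T@p["T_tool_cam"]
    else: pose=p["pose"]
    return np.array([[p["fx"],0,p["cx"]],[0,p["fy"],p["cy"]],[0,0,1]]),p["D"],pose
def on_plane(c,uv,z):
    K,D,P=c
    n=cv2.undistortPoints(np.float64(uv).reshape(-1,1,2),K,D)[:,0]
    d=np.c_[n[:,0],-n[:,1],-np.ones(len(n))]@P[:3,:3].T
    return P[:3,3]+d*((z-P[2,3])/d[:,2])[:,None]
def shot(name,fn=None):
    c=cam(name); im=ctrl.read_camera(name)
    if fn: cv2.imwrite("pics/"+fn,im)
    return c,im
def project(c,X):
    K,D,P=c
    x=(np.atleast_2d(X)-P[:3,3])@P[:3,:3]
    x=x*[1,-1,-1]
    return cv2.projectPoints(x.reshape(-1,1,3),np.zeros(3),np.zeros(3),K,D)[0][:,0]
def down(yaw):  # tool pointing down, jaw axis (tool x) at yaw (deg) from world x
    a=np.radians(yaw); x=np.array([np.cos(a),np.sin(a),0]); y=np.array([0,0,-1.])
    return np.c_[x,y,np.cross(x,y)]
E
python3 - <<'E'
from h import *
im=cv2.imread("pics/top0.png"); c=cam("top")
np.set_printoptions(precision=3,suppress=True)
print("bar ends",on_plane(c,[[168.5,328],[187,186]],0.012))
hsv=cv2.cvtColor(im,cv2.COLOR_BGR2HSV)
R={"red":(0,6,180,80),"yellow":(24,32,150,150),"green":(50,80,120,60),"blue":(105,125,120,60)}
for k,(a,b,s,v) in R.items():
    m=cv2.inRange(hsv,(a,s,v),(b,255,255)); n,_,st,ce=cv2.connectedComponentsWithStats(m)
    for i in range(1,n):
        if st[i,4]>5 and 190<ce[i,1]<290 and 220<ce[i,0]<420: print(k,st[i,4],ce[i],on_plane(c,ce[i],.17)[0])
print("white",on_plane(c,[401,264],.17))
cv2.imwrite("pics/crop1.png",cv2.resize(im[185:290,220:420],None,fx=4,fy=4,interpolation=cv2.INTER_CUBIC))
E
```

```text
bar ends [[0.216 0.379 0.012]
 [0.705 0.33  0.012]]
green 17 [239.765 255.824] [0.445 0.13  0.17 ]
blue 18 [404.167 199.444] [ 0.623 -0.389  0.17 ]
blue 101 [393.149 208.317] [ 0.594 -0.351  0.17 ]
blue 6 [238.  209.5] [0.59  0.137 0.17 ]
blue 11 [241.273 220.   ] [0.557 0.126 0.17 ]
blue 21 [318.857 262.81 ] [ 0.424 -0.113  0.17 ]
white [[ 0.418 -0.369  0.17 ]]
```

View pics/crop1.png

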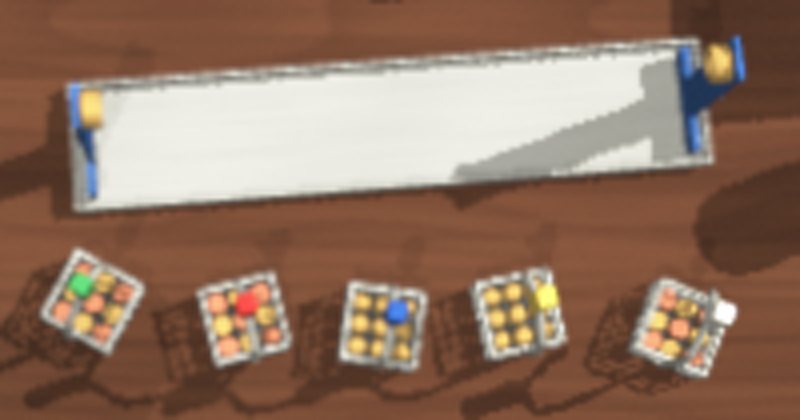

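```bash
python3 - <<'E'
from h import *
np.set_printoptions(precision=4,suppress=True)
c=cam("top"); uv=np.array([[70,85],[697,40],[713,163],[78,212]])/4+[220,185]
q=on_plane(c,uv,0.018); print(q, q.mean(0), np.linalg.norm(q[0]-q[1]))
ctrl.goto([0.46,-0.12,0.48],down(90))
cw,im=shot("wrist","w1.png"); np.save("w1.npy",cw[2]); print(cw[2],ctrl.current_q(),ctrl.current_t())
cv2.imwrite("pics/w1b.png",cv2.resize(im,(800,600),interpolation=cv2.INTER_CUBIC))
E
```

```text
[[ 0.6316  0.151   0.018 ]
 [ 0.6718 -0.3947  0.018 ]
 [ 0.563  -0.4037  0.018 ]
 [ 0.5213  0.1425  0.018 ]] [ 0.5969 -0.1262  0.018 ] 0.5471698512293773
[[-0.0017 -0.9565 -0.2916  0.3769]
 [ 1.     -0.0017  0.     -0.1197]
 [-0.0005 -0.2916  0.9565  0.6748]
 [ 0.      0.      0.      1.    ]] [ -21.7744    6.7144   65.2723    0.0044  108.0348 -111.8084] 3.075
```

View pics/w1b.png

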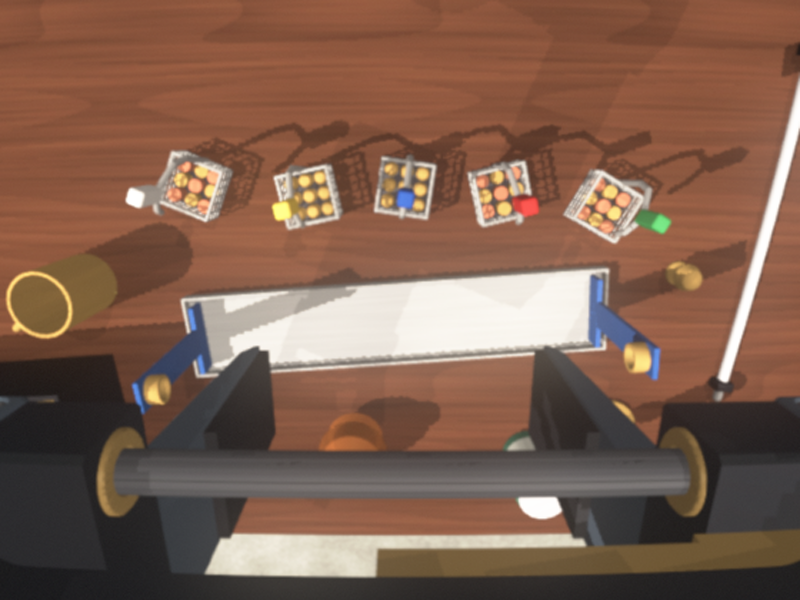

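```bash
python3 - <<'E'
from h import *
np.set_printoptions(precision=4,suppress=True)
im=cv2.imread("pics/w1.png"); c=cam("wrist"); c=(c[0],c[1],np.load("w1.npy"))
s=.7
cups=on_plane(c,np.array([[157,389],[637,358]])*s,.175); print("cups",cups,cups.mean(0),np.linalg.norm(cups[0]-cups[1]))
print("tray",on_plane(c,np.array([[183,300],[607,270],[606,347],[199,375]])*s,.018))
for n,r,g in (("white",(195,187),(137,197)),("yellow",(308,197),(281,212)),("blue",(405,188),(405,199)),("red",(502,193),(528,207)),("green",(605,206),(658,225))):
    print(n,on_plane(c,np.array(r)*s,.035)[0],on_plane(c,np.array(g)*s,.172)[0])
a=im[95:175,80:270];b=im[95:175,290:480]
cv2.imwrite("pics/crop2.png",cv2.resize(np.vstack([a,b]),None,fx=4,fy=3.7,interpolation=cv2.INTER_CUBIC))
E
```

```text
cups [[ 0.618  -0.3746  0.175 ]
 [ 0.5821  0.1214  0.175 ]] [ 0.6001 -0.1266  0.175 ] 0.49732715981651215
tray [[ 0.5666 -0.4024  0.018 ]
 [ 0.526   0.1419  0.018 ]
 [ 0.6307  0.1526  0.018 ]
 [ 0.6722 -0.3931  0.018 ]]
white [ 0.422  -0.3649  0.035 ] [ 0.4209 -0.3694  0.172 ]
yellow [ 0.4347 -0.2303  0.035 ] [ 0.4361 -0.2327  0.172 ]
blue [ 0.4243 -0.1155  0.035 ] [ 0.4242 -0.1164  0.172 ]
red [ 0.4295 -0.0009  0.035 ] [ 0.431  -0.0012  0.172 ]
green [0.4436 0.1242 0.035 ] [0.4466 0.1257 0.172 ]
```

View pics/crop2.png

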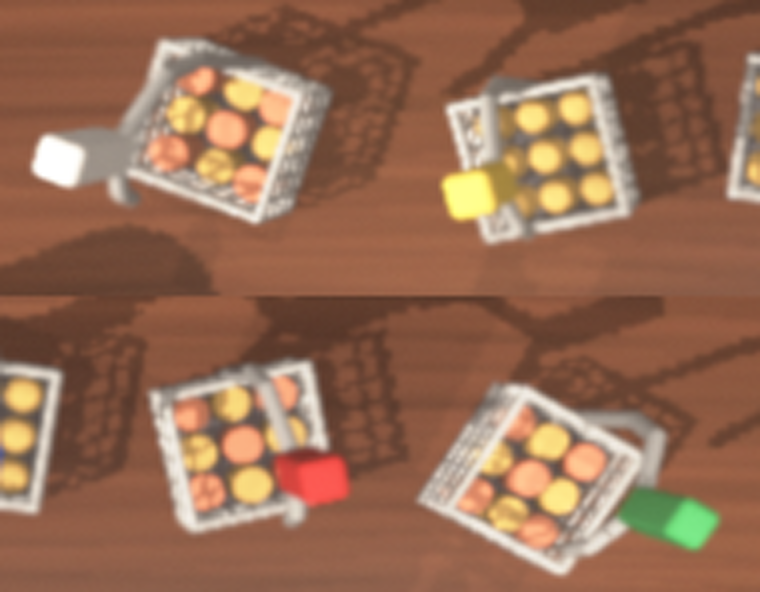

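The handles all rise from the robot-side walls. Rim and grip rays agree to about 4 mm, and the stand is centred at about (0.599, -0.126) with a yaw of 4.3°. Next I'll measure the bar.

```bash
python3 - <<'E'
from h import *
np.set_printoptions(precision=4,suppress=True)
ctrl.goto([0.47,0.40,0.45],down(-5.7))
c,im=shot("wrist","w2.png"); np.save("w2.npy",c[2])
cv2.imwrite("pics/w2b.png",cv2.resize(im,(800,600),interpolation=cv2.INTER_CUBIC)); print(ctrl.current_t())
E
```

```text
5.4833
```

View pics/w2b.png

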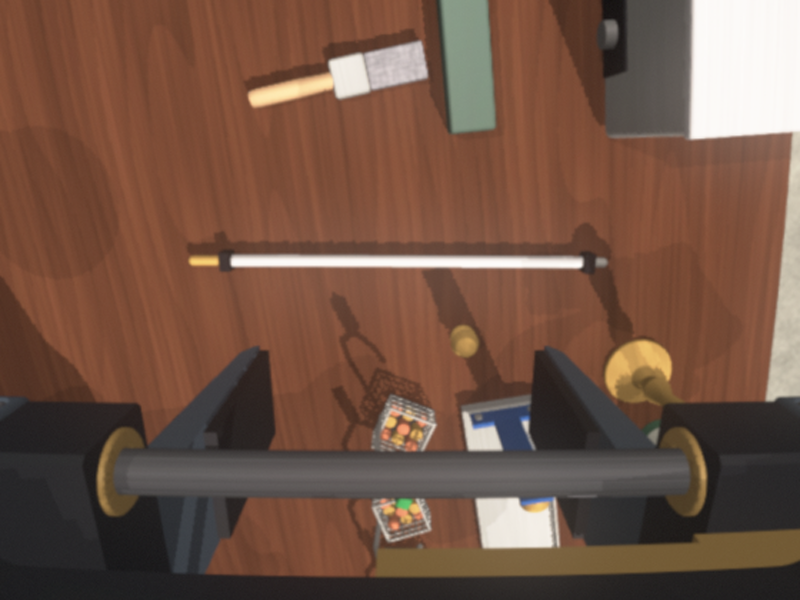

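```bash
python3 - <<'E'
from h import *
np.set_printoptions(precision=4,suppress=True)
c=cam("wrist"); c=(c[0],c[1],np.load("w2.npy"))
p=on_plane(c,np.array([[189,261],[608,263],[219,261],[595,263]])*.7,.012)
print(p,np.linalg.norm(p[0]-p[1]),np.linalg.norm(p[2]-p[3]))
u=(p[1]-p[0])[:2]; u/=np.linalg.norm(u)
o=((p[0][:2]+266*u/1000)+(p[1][:2]-.244*u)+(p[2][:2]+p[3][:2])/2)/3
yaw=np.degrees(np.arctan2(u[1],u[0])); print("origin",o,p[0][:2]+.266*u,(p[2]+p[3])[:2]/2,"yaw",yaw)
np.save("bar.npy",[*o,yaw])
ctrl.goto([*o,.12],down(yaw+90))
ctrl.move_l([*o,.003],vel=.1,contact_N=8)
print(ctrl.current_tool_pos())
ctrl.command_gripper(0); print("grip",ctrl.current_grip_width()*91)
f0=ctrl.current_contact_force()
ctrl.move_l([*o,.36],vel=.15)
print(ctrl.current_contact_force(),ctrl.current_wrist_torque(),ctrl.current_t(),ctrl.current_grip_width()*91)
# rotate fixed end towards -y
ctrl.goto([.5,.1,.36],down(4.3+4))
c,im=shot("wrist","w3.png"); print(ctrl.current_tool_pos(),ctrl.current_contact_force(),ctrl.current_t())
s=ctrl.read_camera("side"); cv2.imwrite("pics/s3.png",np.vstack([s[:300],im[:300]]))
E
```

```text
[[0.2072 0.3745 0.012 ]
 [0.7164 0.3216 0.012 ]
 [0.2443 0.3707 0.012 ]
 [0.7002 0.3232 0.012 ]] 0.5118973440691588 0.45839305547927234
origin [0.4726 0.3469] [0.4718 0.347 ] [0.4723 0.3469] yaw -5.929615757754436
[0.4729 0.3472 0.0036]
grip 0.2316728713098051
[ 0.5595 -0.9306 -0.0272] [ 0.0042  0.0069 -0.0294] 12.2167 0.21567050323395165
[0.5001 0.101  0.3599] [0.5212 0.5399 0.375 ] 13.2417
```

View pics/s3.png

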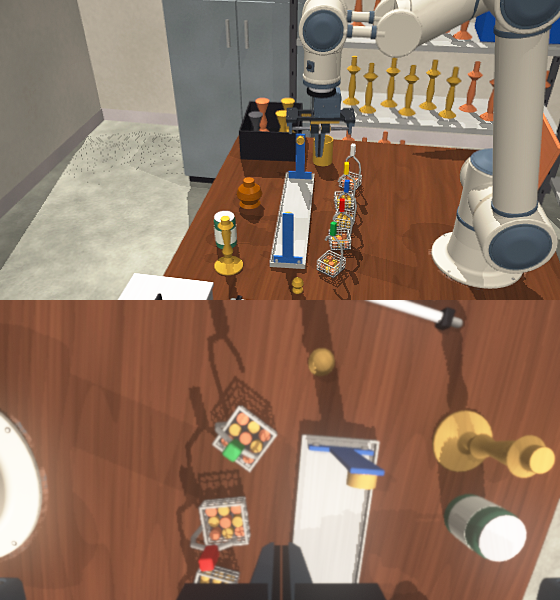

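The fingers shut on nothing, so the grasp missed. I'll look at where the bar is now.

```bash
python3 - <<'E'
from h import *
np.set_printoptions(precision=4,suppress=True)
ctrl.goto([0.47,0.40,0.45],down(-5.7))
c,im=shot("wrist","w4.png"); np.save("w4.npy",c[2])
cv2.imwrite("pics/w4b.png",cv2.resize(im,(800,600),interpolation=cv2.INTER_CUBIC)); print(ctrl.current_t(),ctrl.current_grip_width())
E
```

```text
14.5417 0.005587116556913408
```

View pics/w4b.png

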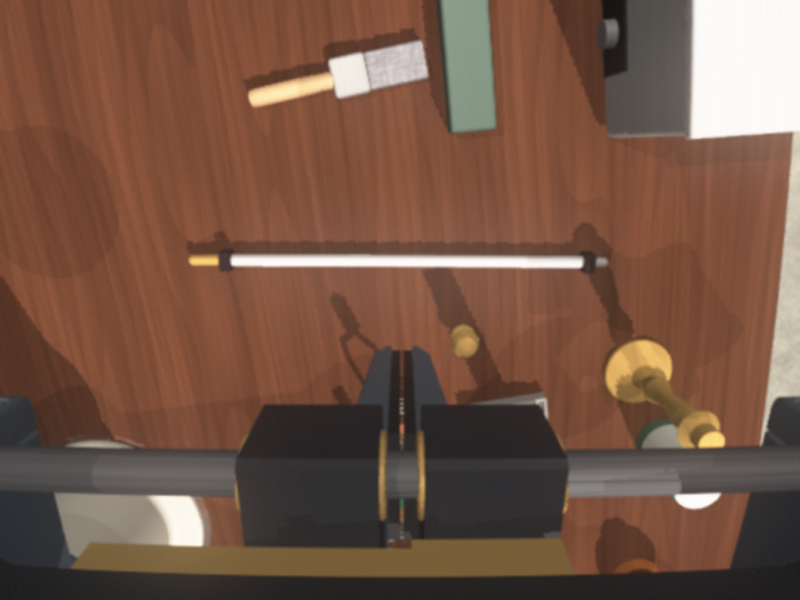

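```bash
python3 - <<'E'
from h import *
np.set_printoptions(precision=4,suppress=True)
ctrl.command_gripper(1); print(ctrl.current_grip_width())
x,y,yaw=np.load("bar.npy")
ctrl.goto([x,y,.12],down(yaw+90))
ctrl.move_l([x,y,.004],vel=.1)
print(ctrl.current_tool_pos(),ctrl.current_eef_rot())
c,a=shot("wrist","w5.png")
for w in (.5,.25,.15):
    ctrl.command_gripper(w); print(w,ctrl.current_grip_width(),ctrl.current_contact_force(),ctrl.current_tool_pos())
b=ctrl.read_camera("wrist")
s=ctrl.read_camera("side")[230:420,120:560]
cv2.imwrite("pics/w5b.png",np.vstack([np.hstack([cv2.resize(a,(400,300)),cv2.resize(b,(400,300))]),cv2.resize(s,(800,300))]))
E
```

```text
0.9954759941811515
[0.4729 0.3472 0.0046] [[ 0.1033  0.0008 -0.9947]
 [ 0.9947  0.0005  0.1033]
 [ 0.0006 -1.     -0.0008]]
0.5 0.500792978177397 [0.5388 0.1316 0.354 ] [0.4725 0.3469 0.004 ]
0.25 0.24692472949912964 [-0.3658  0.5984 -0.5323] [0.4726 0.3469 0.004 ]
0.15 0.15249532072990848 [0.3578 0.3167 0.5652] [0.4726 0.3469 0.004 ]
```

View pics/w5b.png

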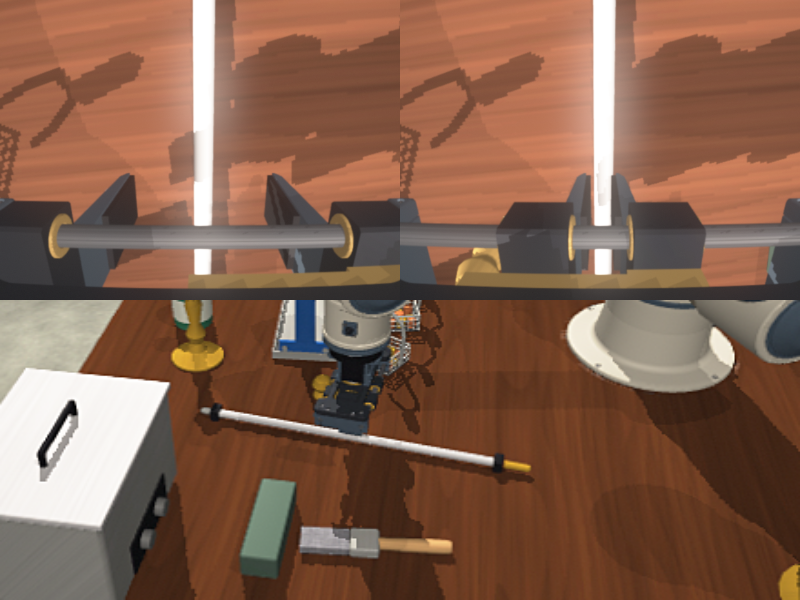

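```bash
python3 - <<'E'
from h import *
np.set_printoptions(precision=4,suppress=True)
for w in (.12,.08,0):
    ctrl.command_gripper(w); print(w,ctrl.current_grip_width()*91,ctrl.current_contact_force(),ctrl.current_tool_pos(),ctrl.current_t())
b=ctrl.read_camera("wrist")
x,y,z=ctrl.current_tool_pos()
ctrl.move_l([x,y,.04],vel=.05)
print(ctrl.current_grip_width()*91,ctrl.current_contact_force())
a=ctrl.read_camera("wrist")
cv2.imwrite("pics/w6b.png",np.hstack([b[:,140:420],a[:,140:420]]))
E
```

```text
0.12 10.549304579851 [-0.4881  0.3787 -0.5375] [0.4726 0.347  0.004 ] 20.9083
0.08 7.39718745523586 [-0.7803  0.0758 -0.3799] [0.4725 0.3469 0.004 ] 21.2
0 0.45180844904513057 [-0.3351 -0.4848 -0.3502] [0.4726 0.3469 0.004 ] 21.5167
0.43321914809907053 [ 0.2551 -0.0713 -0.8004]
```

View pics/w6b.png

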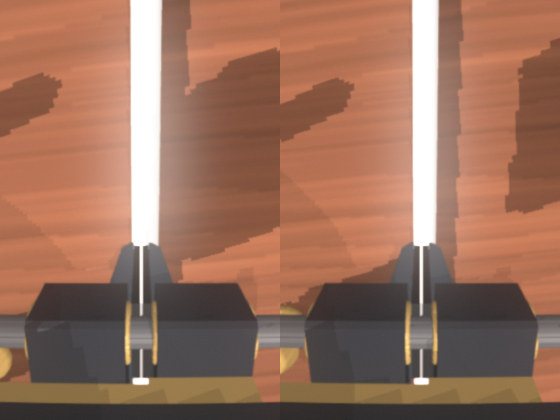

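Scale checks put the visible fingertips about 20 mm above the stated TCP, so the fingers shut above the tube. I'll probe downward gently, stopping on contact, to test that.

```bash
python3 - <<'E'
from h import *
np.set_printoptions(precision=4,suppress=True)
x,y,yaw=np.load("bar.npy")
ctrl.command_gripper(.5)
print(ctrl.ik([x,y,-.03],down(yaw+90)))
for z in (.004,-.03):
  hit=ctrl.move_l([x,y,z],vel=.03,contact_N=4)
  print(hit,ctrl.current_tool_pos(),ctrl.current_contact_force(),ctrl.current_t())
  if hit:break
E
```

```text
[ 30.4497  41.6609  93.6518  -0.      44.6874 -53.6207]
False [0.4727 0.347  0.0042] [ 0.4985 -0.1822  0.6098] 24.6583
True [ 0.4724  0.3468 -0.0233] [-2.2854 -1.6407 14.2557] 25.5167
```

The bench contact comes at a TCP z of about -0.022. The real fingertips therefore sit about 22 mm behind the stated TCP, and I'll correct for that.

```bash
cat >> h.py <<'E'
TIP=0.0225   # measured: real fingertips lie this far behind the reported TCP
E
python3 - <<'E'
from h import *
np.set_printoptions(precision=4,suppress=True)
x,y,yaw=np.load("bar.npy")
ctrl.move_l([x,y,-.019],vel=.05)
ctrl.command_gripper(0); print("grip",ctrl.current_grip_width()*91,ctrl.current_contact_force())
ctrl.move_l([x,y,.06],vel=.1)
print(ctrl.current_grip_width()*91,ctrl.current_contact_force(),ctrl.current_t())
if ctrl.current_grip_width()*91>8:
    ctrl.move_l([x,y,.34],vel=.25)
    ctrl.goto([.47,.0,.34],down(4.3))
    print(ctrl.current_contact_force(),ctrl.current_wrist_torque(),ctrl.current_t())
c,im=shot("wrist","w7.png"); np.save("w7.npy",c[2])
t=ctrl.read_camera("top")[150:320,120:420]
cv2.imwrite("pics/w7b.png",np.vstack([im,cv2.resize(t,(560,317))]))
E
```

```text
grip 13.01867072143808 [-0.2736  0.9918 -2.0041]
12.783462684106755 [ 0.4157 -0.6025 -3.8541] 27.3083
[ 0.0621  0.6904 -3.1459] [-0.1371  0.0113 -0.0542] 29.8833
```

View pics/w7b.png

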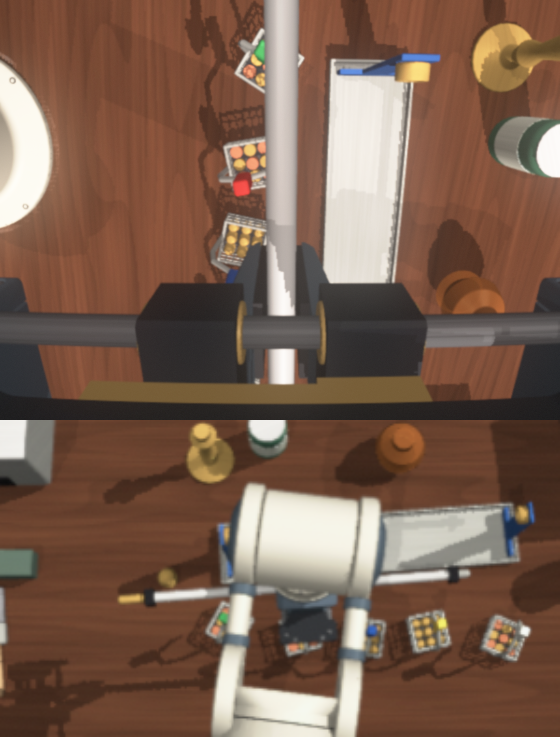

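```bash
cat >> h.py <<'E'
S=np.array([.599,-.126]); TH=4.3
def ys(t=0):
    a=np.radians(TH+t); return np.array([-np.sin(a),np.cos(a)])
BZ=.031  # bar axis above reported TCP while held
def barpose(tip,comp,tilt,z=.175,off=0.):
    """TCP position when the sprung pin tip is at `tip` along the stand axis"""
    o=S+tip*ys()-(.266-comp-off)*ys(-tilt)
    return np.array([*o,z-BZ]), down(TH-tilt)
E
python3 - <<'E'
from h import *
np.set_printoptions(precision=4,suppress=True)
c=cam("top"); p=on_plane(c,np.array([[118,600-420],[143,598-420],[470,574-420]])/[1.8667,1.8647]+[120,150],.371)
print(p, (p[1]+p[2])/2, np.linalg.norm(p[1]-p[2]))
pos,o=barpose(.215,0,5.5,z=.175); print(pos)
ctrl.goto([pos[0],pos[1],.30],o)
print(ctrl.current_q())
ctrl.move_l(pos,vel=.12)
print(ctrl.current_tool_pos(),ctrl.current_contact_force(),ctrl.current_wrist_torque(),ctrl.current_t())
_,s=shot("side","s8.png"); _,t=shot("top","t8.png"); _,w=shot("wrist","w8.png")
cv2.imwrite("pics/m8.png",np.vstack([np.hstack([cv2.resize(s[110:290,220:400],(400,400),interpolation=cv2.INTER_CUBIC),w[:280,160:560].copy() if 0 else cv2.resize(w[0:280,140:420],(400,400))]),cv2.resize(t[180:250,220:420],(800,280)[:2])[:200]]))
E
```

```text
[[ 0.4494  0.2672  0.371 ]
 [ 0.4525  0.231   0.371 ]
 [ 0.4873 -0.2407  0.371 ]] [ 0.4699 -0.0048  0.371 ] 0.47296898256335773
[ 0.5773 -0.1775  0.144 ]
[-22.7473  21.8753  70.6058   0.0125  87.5513 -21.559 ]
[ 0.5777 -0.1777  0.1447] [-0.5165  0.3805 -2.1175] [-0.1784  0.0338  0.0124] 32.2917
```

View pics/m8.png

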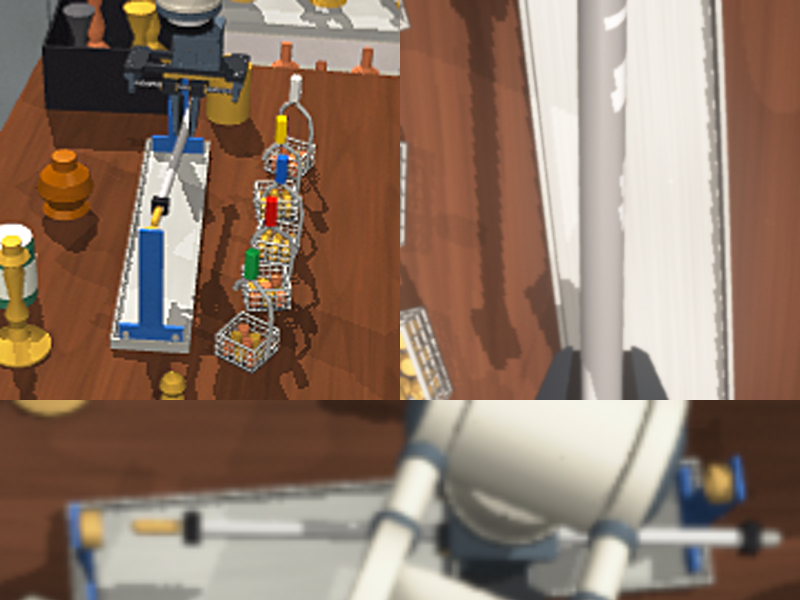

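```bash
python3 - <<'E'
from h import *
np.set_printoptions(precision=4,suppress=True)
t=cam("top"); s=cam("side")
def ray(c,uv):
    a=on_plane(c,[uv],0)[0]; d=a-c[2][:3,3]; return c[2][:3,3],d/np.linalg.norm(d)
def tri(u,v):
    (o1,d1),(o2,d2)=ray(t,u),ray(s,v)
    k=np.linalg.lstsq(np.c_[d1,-d2],o2-o1,rcond=None)[0]
    a,b=o1+k[0]*d1,o2+k[1]*d2; return (a+b)/2,np.linalg.norm(a-b)
print("cap",tri((268,211.75),(292,202.7)))
o=ctrl.current_tool_pos(); v=ys(-5.5)
P=lambda k:np.array([*(o[:2]+k*v),.175])
E=[P(.219),P(.266),P(-.219),P(-.244)]; print("expected",E); print("top px",project(t,E)); print("side px",project(s,E))
L=[np.array([*(S+k*ys()),.175]) for k in(.248,-.248)]; print("cup exp top",project(t,L),"side",project(s,L))
E
```

```text
cap (array([0.5834, 0.0431, 0.1722]), np.float64(0.0013006672440872952))
expected [array([0.5822, 0.0413, 0.175 ]), array([0.5831, 0.0883, 0.175 ]), array([ 0.573 , -0.3966,  0.175 ]), array([ 0.5725, -0.4216,  0.175 ])]
top px [[268.5776 211.7662]
 [253.4767 211.4527]
 [407.8705 214.6013]
 [415.6036 214.7556]]
side px [[292.7054 201.7036]
 [289.9221 210.2219]
 [313.6336 137.6866]
 [314.6112 134.6977]]
cup exp top [[242.8616 212.3132]
 [399.9436 200.7242]] side [[289.0246 216.5649]
 [300.9298 139.633 ]]
```

The expected and seen pixels agree to about 1 px. I'll insert the sprung pin and press it in.

```bash
python3 - <<'E'
from h import *
np.set_printoptions(precision=4,suppress=True)
def F(): 
    f=np.mean([ctrl.current_contact_force() for _ in range(3)],0); return f, f[:2]@ys()
f0,a0=F()
def rep(n): f,a=F(); print(n,f,"axial",round(a-a0,2),"grip",round(ctrl.current_grip_width()*91,2),ctrl.current_tool_pos())
pos,o=barpose(.245,0,5.5,z=.176)
hit=ctrl.move_l(pos,vel=.03,contact_N=6); rep(("in",hit))
if not hit:
  for comp in (.004,.010,.016,.022):
    pos,o=barpose(.252,comp,5.5,z=.176)
    ctrl.move_l(pos,vel=.03); rep(comp)
print(ctrl.current_t())
E
```

```text
('in', False) [-0.0983 -0.1009 -2.7378] axial -0.14 grip 13.23 [ 0.5751 -0.1478  0.145 ]
0.004 [ 0.6727 -5.3032 -2.8311] axial -5.38 grip 13.28 [ 0.5748 -0.1369  0.1452]
0.01 [ 0.2026 -8.8622 -2.6814] axial -8.89 grip 13.53 [ 0.575  -0.1311  0.1452]
0.016 [ 0.2617 -9.3112 -3.2442] axial -9.35 grip 13.11 [ 0.5751 -0.1254  0.1452]
0.022 [ -0.2872 -12.31    -3.1452] axial -12.3 grip 13.43 [ 0.5753 -0.1197  0.1452]
35.1583
```

```bash
python3 - <<'E'
from h import *
np.set_printoptions(precision=4,suppress=True)
def rep(n):
    f=np.mean([ctrl.current_contact_force() for _ in range(3)],0); print(n,f,"axial",round(f[:2]@ys(),2),ctrl.current_wrist_torque(),round(ctrl.current_grip_width()*91,2))
for tilt in (4,2.5,1,0):
    pos,o=barpose(.252,.0225,tilt,z=.176); ctrl.move_l(pos,vel=.03,ori=o); rep(tilt)
_,t=shot("top","t9.png"); _,w=shot("wrist","w9.png");_,s=shot("side","s9.png")
print(ctrl.current_t())
cv2.imwrite("pics/m9.png",np.vstack([np.hstack([cv2.resize(s[110:290,220:400],(400,400),interpolation=cv2.INTER_CUBIC),cv2.resize(w[0:280,140:420],(400,400))]),cv2.resize(t[190:240,220:420],(800,200),interpolation=cv2.INTER_CUBIC)]))
E
```

```text
4 [  0.0352 -11.278   -2.8237] axial -11.25 [-2.281   0.0418 -0.0299] 13.33
2.5 [  0.0363 -12.4134  -2.4394] axial -12.38 [-2.2281 -0.0111  0.0336] 13.21
1 [  0.5665 -11.8989  -2.8221] axial -11.91 [-2.3267 -0.0965  0.0193] 13.53
0 [  0.9645 -10.7586  -2.6328] axial -10.8 [-2.3092 -0.0659  0.0589] 13.3
36.6833
```

View pics/m9.png

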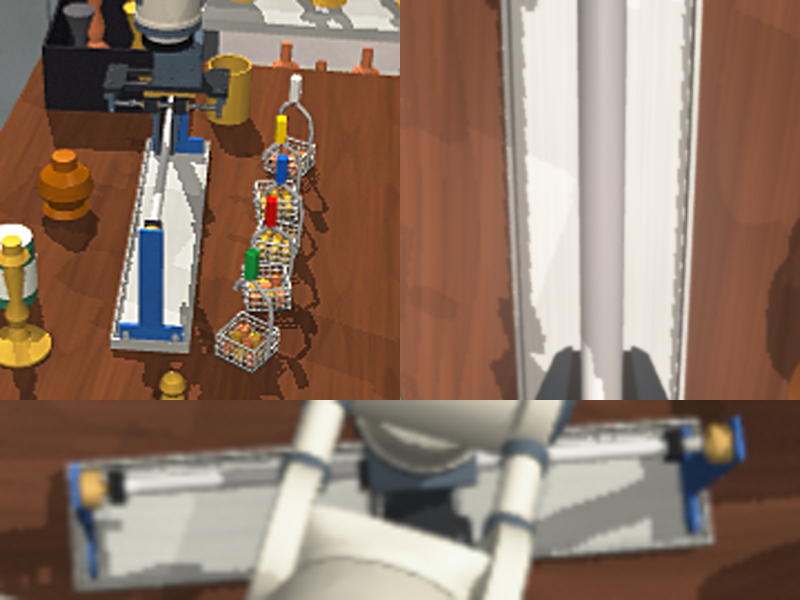

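```bash
python3 - <<'E'
from h import *
np.set_printoptions(precision=4,suppress=True)
for comp in (.017,.013,.010,.008,.006,.004):
    pos,o=barpose(.252,comp,0,z=.176); ctrl.move_l(pos,vel=.03)
    f=np.mean([ctrl.current_contact_force() for _ in range(4)],0); a=f[:2]@ys(); print(comp,f,"axial",round(a,2),ctrl.current_wrist_torque())
    if a>0: break
print(ctrl.current_t())
E
```

```text
0.017 [  0.9905 -10.07    -3.8235] axial -10.12 [-1.9489 -0.1398  0.0193]
0.013 [ 1.2421 -8.3433 -2.5554] axial -8.41 [-1.7485 -0.0666 -0.0597]
0.01 [ 0.3988 -7.7601 -3.7407] axial -7.77 [-1.4795 -0.0988 -0.0289]
0.008 [ 0.0955 -6.936  -2.6472] axial -6.92 [-1.3608 -0.1234 -0.0619]
0.006 [ 1.002  -7.1868 -3.0509] axial -7.24 [-1.2752 -0.1084 -0.0326]
0.004 [ 0.82   -2.9908 -2.2568] axial -3.04 [-0.7244 -0.1385 -0.0752]
38.3
```

```bash
python3 - <<'E'
from h import *
np.set_printoptions(precision=4,suppress=True)
p=ctrl.current_tool_pos(); h=ctrl.move_l([p[0],p[1],p[2]-.007],vel=.02,contact_N=3)
print(h,ctrl.current_tool_pos()[2]+BZ,ctrl.current_contact_force())
ctrl.command_gripper(1); p=ctrl.current_tool_pos()
ctrl.move_l([p[0],p[1],.3],vel=.2)
ctrl.goto([0.46,-0.12,0.48],down(4.3)) if 0 else None
ctrl.goto([0.46,-0.12,0.48],down(90))
c,im=shot("wrist","w10.png"); np.save("w10.npy",c[2]); print(ctrl.current_t())
_,s=shot("side","s10.png")
cv2.imwrite("pics/m10.png",np.vstack([cv2.resize(im[80:300],(784,308),interpolation=cv2.INTER_CUBIC),cv2.resize(s[110:290,120:560],(784,290))]))
L=[np.array([*(S+k*ys()),.173]) for k in(.234,.22,-.218,-.226)]
print(project(c,L)*1.4-[0,112])
# baskets: grip colour blobs
hsv=cv2.cvtColor(im,cv2.COLOR_BGR2HSV)
R={"red":(0,5,190,120),"yellow":(22,32,190,170),"green":(50,80,120,60),"blue":(108,125,150,60),"white":(0,180,0,0)}
for k,(a,b,sa,v) in R.items():
    m=cv2.inRange(hsv,(a,sa,v),(b,255,255)) if k!="white" else cv2.inRange(hsv,(0,0,225),(180,30,255))
    m[170:]=0; n,_,st,ce=cv2.connectedComponentsWithStats(m)
    if n>1:
        i=1+st[1:,4].argmax(); print(k,st[i,4],ce[i],on_plane(c,ce[i],.165)[0])
E
```

```text
True 0.1745437777354085 [ 3.4364 -1.3432 -5.0115]
42.1667
[[611.2474 237.5855]
 [598.0589 238.5929]
 [183.2768 267.2244]
 [176.0316 267.6717]]
green 87 [462.1724 156.1494] [0.4459 0.1306 0.165 ]
blue 92 [283.4565 139.0435] [ 0.4242 -0.1167  0.165 ]
white 123 [432.4228 134.1789] [0.4165 0.0851 0.165 ]
```

View pics/m10.png

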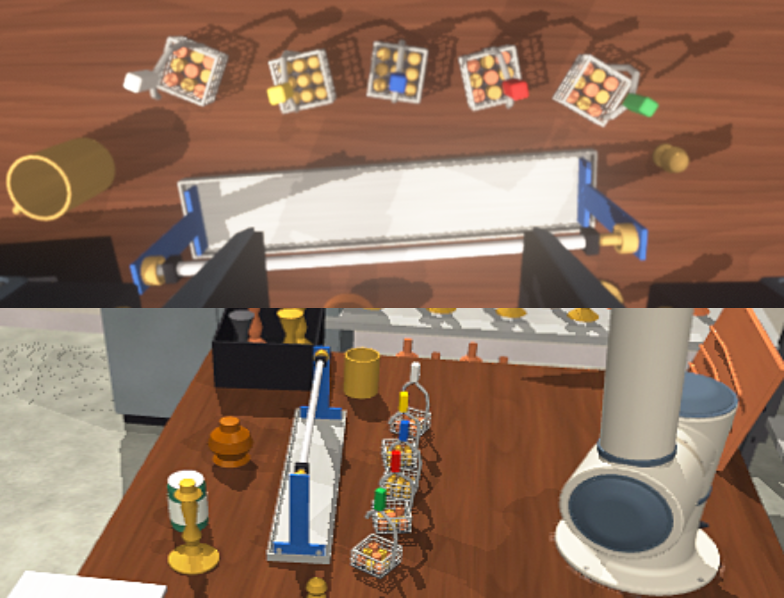

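The bar is home: its fixed cap sits against the -y cup, and the brass pin shows short between cap and cup at +y. Next I'll hang the first basket (green) with an in-flight grip check.

```bash
cat >> h.py <<'E'
B={"green":(.446,.126,-30,.172),"red":(.431,-.001,10,.086),"blue":(.424,-.116,-6,0.),"yellow":(.436,-.232,11,-.086),"white":(.421,-.368,-16.4,-.172)}
RNG={"green":(50,80,110,50),"red":(0,6,190,90),"blue":(106,126,150,60),"yellow":(22,33,190,140),"white":(0,180,0,185)}
def find(c,im,k,guess):
    a,b,s,v=RNG[k]; hsv=cv2.cvtColor(im,cv2.COLOR_BGR2HSV)
    m=cv2.inRange(hsv,(a,s,v),(b,40 if k=="white" else 255,255))
    disc=np.zeros_like(m); u=project(c,[[*guess,.165]])[0]
    cv2.circle(disc,tuple(int(q) for q in u),75,255,-1); m&=disc
    m=cv2.morphologyEx(m,cv2.MORPH_OPEN,np.ones((5,5)))
    n,_,st,ce=cv2.connectedComponentsWithStats(m)
    if n<2: return None
    i=1+st[1:,4].argmax(); return on_plane(c,ce[i],.162)[0][:2],st[i,4],st[i,:4],u
def grab(k):
    x,y,psi,_=B[k]
    ctrl.goto([x,y,.25],down(psi)); c,im=shot("wrist",f"hov_{k}.png"); r=find(c,im,k,(x,y)); print(k,r)
    return r
def lift(k,xy):
    psi=B[k][2]
    ctrl.move_l([*xy,.25],vel=.15,ori=down(psi)); 
    if ctrl.move_l([*xy,.1165],vel=.12,contact_N=6): print("contact going down!",ctrl.current_tool_pos()); return False
    ctrl.command_gripper(.3); ctrl.command_gripper(0); w=ctrl.current_grip_width()*91
    f0=ctrl.current_contact_force()[2]
    ctrl.move_l([*xy,.32],vel=.15); print("grip",w,"weight",f0-ctrl.current_contact_force()[2]); return w>10
def hang(k):
    off=B[k][3]; xs=np.array([ys()[1],-ys()[0]]); q=lambda d:S+off*ys()+d*xs
    ctrl.goto([*q(-.08),.32],down(TH))
    ctrl.move_l([*q(-.08),.2195],vel=.12)
    hit=ctrl.move_l([*q(.003),.2195],vel=.08,contact_N=4)
    print("fwd contact",hit,ctrl.current_t())
    if hit: return False
    hit=ctrl.move_l([*q(.003),.158],vel=.03,contact_N=2.0)
    print("down",hit,ctrl.current_tool_pos(),ctrl.current_contact_force()); return hit
def release():
    ctrl.sleep(.3); ctrl.command_gripper(1); p=ctrl.current_tool_pos(); ctrl.move_l([p[0],p[1],.32],vel=.15)
E
python3 - <<'E'
from h import *
np.set_printoptions(precision=4,suppress=True)
h=cv2.cvtColor(cv2.imread("pics/w10.png"),cv2.COLOR_BGR2HSV)
for k,(u,v) in dict(yellow=(200,148),red=(368,144),white=(97,139),green=(459,153)).items(): print(k,h[v-1:v+2,u-1:u+2].reshape(-1,3).mean(0))
print(grab("green"),ctrl.current_t())
E
```

```text
yellow [ 29.6667 116.6667 254.8889]
red [  1.     171.8889 252.    ]
white [ 26.6667   1.3333 254.8889]
green [ 61.4444 118.6667 182.1111]
green (array([0.4432, 0.1239]), np.int32(357), array([269, 206,  20,  19], dtype=int32), array([280.4899, 212.1182]))
(array([0.4432, 0.1239]), np.int32(357), array([269, 206,  20,  19], dtype=int32), array([280.4899, 212.1182])) 44.5917
```

```bash
sed -i 's/ce\[i\],.162/ce[i],.175/; s/"red":(0,6,190,90)/"red":(0,6,140,120)/; s/"yellow":(22,33,190,140)/"yellow":(26,34,90,190)/; s/(0,180,0,185)/(0,180,0,215)/' h.py
python3 - <<'E'
from h import *
np.set_printoptions(precision=4,suppress=True)
r=grab("green")
if lift("green",r[0]) : print(hang("green"),ctrl.current_t())
cv2.imwrite("pics/m11.png",np.hstack([cv2.resize(ctrl.read_camera("side")[130:300,220:420],(400,340)),cv2.resize(ctrl.read_camera("wrist"),(400,340))]))
E
```

```text
green (array([0.4452, 0.1273]), np.int32(351), array([270, 206,  19,  19], dtype=int32), array([280.7162, 212.1299]))
grip 15.935074691634174 weight 2.178349835814143
fwd contact False 52.2917
down True [0.5882 0.0458 0.1698] [ 0.2535 -0.6143 -3.3451]
True 53.75
```

```bash
python3 - <<'E'
from h import *
np.set_printoptions(precision=4,suppress=True)
p=ctrl.current_tool_pos(); f=lambda:np.mean([ctrl.current_contact_force() for _ in range(6)],0)
print(f())
for i in range(1,7):
    ctrl.move_l([p[0],p[1],p[2]-.002*i],vel=.02); g=f(); print(ctrl.current_tool_pos()[2],g)
    if g[2]>-.3: break
E
```

```text
[-0.6458  0.8392 -2.8127]
0.16830421547772612 [-2.8305  0.0816  3.6471]
```

```bash
cat >> h.py <<'E'
def settle():
    p=ctrl.current_tool_pos(); f=lambda:np.mean([ctrl.current_contact_force() for _ in range(6)],0)
    for i in range(8):
        g=f()
        if g[2]>-.3: break
        ctrl.move_l([p[0],p[1],p[2]-.0015*(i+1)],vel=.02)
    print("settled",ctrl.current_tool_pos(),g)
def hungcheck(k):
    p=ctrl.current_tool_pos(); c,im=shot("wrist",f"hung_{k}.png")
    m=find(c,im,k,p[:2]) 
    if m is None: print("no grip seen"); return
    st=m[2]; q=on_plane(c,[[st[0]+st[2]/2,st[1]+st[3]/2]],.228)[0][:2]-S
    print(k,"hung grip along",q@ys(),"across",q@np.array([ys()[1],-ys()[0]]),st,ctrl.current_t())
E
sed -i 's/q(.003)/q(.0)/g' h.py
python3 - <<'E'
from h import *
np.set_printoptions(precision=4,suppress=True)
release(); hungcheck("green"); ctrl.sleep(.5); hungcheck("green")
r=grab("red")
E
```

```text
green hung grip along 0.17316970679870053 across 0.00048253824633774124 [274 204  12  10] 56.825
green hung grip along 0.17203430269690845 across 0.0006470864536590546 [273 203  13  14] 57.375
red (array([ 0.3917, -0.0249]), np.int32(702), array([211, 219,  27,  35], dtype=int32), array([280.1564, 211.8451]))
```

View pics/hov_red.png

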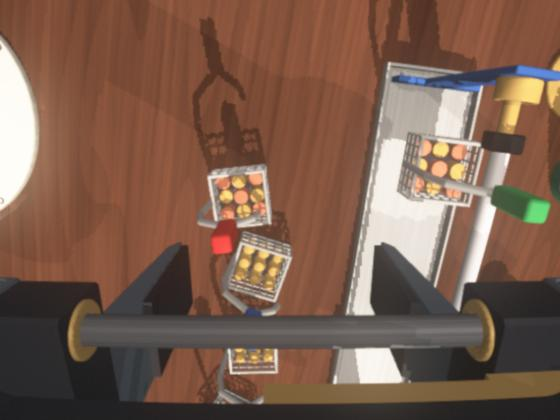

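Red was knocked to about (0.392, -0.025) at a yaw of about 16°. It is still upright, with its handle on the robot side. I'll hover over it again, then continue.

```bash
sed -i 's/"red":(.431,-.001,10,/"red":(.391,-.028,16,/' h.py
python3 - <<'E'
from h import *
np.set_printoptions(precision=4,suppress=True)
r=grab("red")
if np.linalg.norm(r[0]-B["red"][:2])<.012 and lift("red",r[0]) and hang("red"):
    settle(); release(); hungcheck("red")
    r=grab("blue")
E
```

```text
red (array([ 0.3885, -0.0273]), np.int32(584), array([267, 198,  22,  31], dtype=int32), array([280.4563, 211.438 ]))
grip 15.909879724678328 weight 1.2890465144612018
fwd contact False 65.6417
down True [ 0.5928 -0.0402  0.1686] [ 4.7116  0.7704 -0.0547]
settled [ 0.5928 -0.0402  0.1686] [ 4.7116  0.7704 -0.0547]
red hung grip along 0.08233960868966111 across 0.000574106724062935 [275 206  17  18] 69.85
blue (array([ 0.4242, -0.1162]), np.int32(275), array([271, 208,  18,  17], dtype=int32), array([279.5356, 212.004 ]))
```

```bash
python3 - <<'E'
from h import *
np.set_printoptions(precision=4,suppress=True)
r=grab("blue")
for k,n in (("blue","yellow"),("yellow","white"),("white",None)):
    if r is None or np.linalg.norm(r[0]-B[k][:2])>.012: print("STOP",k); break
    if not(lift(k,r[0]) and hang(k)): print("STOP2",k); break
    settle(); release(); hungcheck(k)
    if n: r=grab(n)
print(ctrl.current_t())
E
```

```text
blue (array([ 0.4243, -0.1161]), np.int32(281), array([272, 209,  18,  16], dtype=int32), array([280.1427, 212.5728]))
grip 15.79964634992832 weight 1.0165119781750196
fwd contact False 78.0333
down True [ 0.5992 -0.1259  0.1685] [ 4.3796 -0.1697 -0.2636]
settled [ 0.5992 -0.1259  0.1685] [ 4.3796 -0.1697 -0.2636]
no grip seen
yellow (array([ 0.4346, -0.2319]), np.int32(306), array([269, 207,  19,  17], dtype=int32), array([279.6503, 211.8298]))
grip 15.562571834991214 weight 3.1796888939277927
fwd contact False 90.15
down True [ 0.6058 -0.2117  0.1682] [ 3.8582 -1.575   0.023 ]
settled [ 0.6058 -0.2117  0.1682] [ 3.8582 -1.575   0.023 ]
yellow hung grip along -0.08595737563453582 across 0.001055521556838833 [275 203  18  16] 94.375
white (array([ 0.421 , -0.3699]), np.int32(392), array([270, 209,  21,  21], dtype=int32), array([279.7439, 212.7221]))
grip 16.71984401340148 weight 3.5497824533492226
fwd contact False 102.5583
down True [ 0.6122 -0.2974  0.1682] [4.4427 0.3401 1.3359]
settled [ 0.6122 -0.2974  0.1682] [4.4427 0.3401 1.3359]
white hung grip along -0.1423291389504342 across 0.018820406748109093 [295 125  24  99] 106.7833
106.7833
```

```bash
python3 - <<'E'
from h import *
ctrl.goto([0.40,-0.12,0.48],down(90)); ctrl.sleep(1)
_,s=shot("side","sA.png"); c,w=shot("wrist","wA.png"); _,t=shot("top","tA.png"); ctrl.sleep(1.5); s2=ctrl.read_camera("side")
d=cv2.absdiff(s,s2)[130:290,220:420].max(2); print("moving px",(d>25).sum(),ctrl.current_t())
A=cv2.resize(s[130:290,230:430],(400,320),interpolation=cv2.INTER_CUBIC);C=cv2.resize(t[180:290,210:430],(400,320))
cv2.imwrite("pics/final.png",np.vstack([np.hstack([A,C]),cv2.resize(w[100:296],(800,280),interpolation=cv2.INTER_CUBIC)]))
E
```

```text
moving px 0 110.7917
```

View pics/final.png

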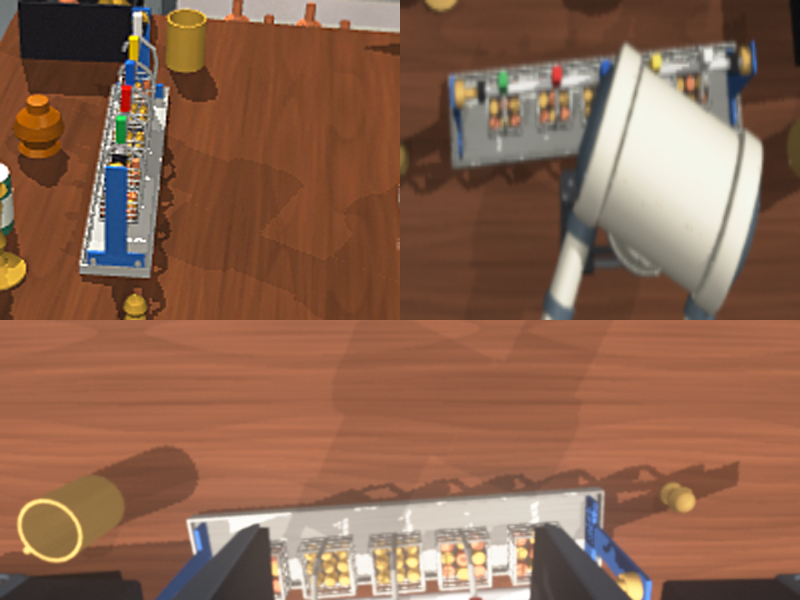

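```bash
python3 -c "
from bench import ctrl
print(ctrl.sign_off(),ctrl.current_t())"
```

```text
the job is handed in; nothing more can be done
the job is handed in; nothing more can be done
```

The spring bar is fitted between the two cups and all five baskets (green, red, blue, yellow, white) hang on it. I handed the job in at about 111 s of the 210 s.

**Bar:** I put the sprung pin in the +y cup and pressed it about 22 mm (about 12 N). Then I swung the fixed pin in line with the -y cup and let it home. The force dropped as it bottomed, and the pictures showed both ends in their cups.

**Baskets:** They hang about 82 to 90 mm apart. In the last pictures all five hung upright, apart and clear of the tray, and two side pictures about 1.5 s apart showed no motion. The bystanders that show in those pictures looked unmoved. The compound block, the brush and most of the candlestick and tin were outside them.

**What failed or disagreed:**
- **First bar grasps:** These closed on nothing. A touch on the bench showed the real fingertips about 22 mm behind the stated TCP, so I corrected for that. That touch reached about 14 N.
- **Red basket:** It was knocked about 5 cm before its turn, so I measured it again before grasping.
- **Green basket:** The first lowering stopped early on a false contact. I lowered it further until the bar took the weight.
- **Blue and white baskets:** My numeric check after hanging failed for these two. It found no blue grip, and the white grip merged with the bar in the picture, so I confirmed both by eye in the last pictures.
- **Weights:** The lift readings of 1.0 to 3.5 N were too noisy to rely on.

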